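Put the trimming tool away and shut the tool drawer

ROBOT

A 6-joint arm with a two-finger parallel gripper is mounted at the origin on the work surface. World frame = base frame: x ahead of the robot, y to its left, z up, the work surface at z = 0. Lengths are in m, angles in rad, forces in N, time in s.
With the tool pointing down it reaches from about 0.35 to 1 m from the base axis. Payload 7.1 kg.
Tool frame: the origin (TCP) lies midway between the tips of the shut fingers; the grasp point (between the pads) lies 19 mm behind it; z points along the fingers, y is the line along which they close (so a half turn about z gives the same grasp; the last joint's range is limited). The gripper opens to 85 mm and grips with 20 to 120 N. Pads are 22 mm wide; open, the fingers measure 114 mm over their backs; the gripper's body (76 mm by 85 mm) begins 54 mm behind the grasp point. The pads swing forward as they close: fully open they stand 13 mm farther back than shut.
Start: joints at [-1.314, 0.423, 1.63, -0, 1.089, -0.019], TCP at [0.17, -0.601, 0.231] pointing down, gripper open.
Joint ranges: [-3, 3], [-0.9, 2.11], [0.09, 2.58], [-1.31, 4.45], [0.11, 2.69], [-2.54, 2.54]. Speed limits (rad/s): [2.39, 2.39, 3.01, 3.14, 3.14, 3.14].

INTERFACE

Orientations are given as a rotation vector (axis times angle).
In Python, from plant import get_obs, camera, close_job gives the robot as it stands.
- The arm moves only by the tool carry_out, never from a script. Its argument "motion" is a list of rows, each a list of 7 numbers: the shift along the tool's x, y, z as a fraction of full scale, then the turn, a rotation vector about the tool's x, y, z as a fraction of full scale, then the closure, from 0 (fully open) to 1 (shut). In form: [[tx, ty, tz, wx, wy, wz, hand], ...]. A call has 1 to 8 rows; each row is the pose to reach, as a shift and turn from the pose commanded when the call began, along the tool's axes at that moment; what a row does not reach only later rows make up. Full scale, the value 1, is 750 mm for a shift and pi/4 rad for a turn. A row lasts 1/10 s, in which the tool goes at most 50 mm and 8.59 degrees, less where a joint would pass 70% of its speed; a pose out of reach is approached as far as the arm can. A call with a number of a shift or a turn outside -1 to 1 is refused whole. A call with a gripper value outside its range is refused whole. The fingers move at their own pace and stop on an object; "newtons" is the grip in N (left out, the last holds). Time passes only in rows, so rows that repeat a pose let the fingers close. It gives the time, the measured TCP pose, the force, the opening and the grip force at its end, in the units of the state.
- get_obs(): the state, without advancing time (a new reading comes with each control period).
- camera(name): name is "side" or "top" or "wrist"; returns a dict with "img" (400x640x3 uint8, red, green, blue), "depth" (400x640 float32, m along the optical axis (not along the pixel's ray), 0 where there is no reading), "fx", "fy", "cx", "cy" (pixels), "k1" (the pictures are not rectified: a ray, as slopes to the right and down, at radius r is drawn at 1 + k1 r^2 times it, then the intrinsics apply), "R" (3x3) and "t" (3): a world point X has camera coordinates R X + t. Camera axes: x right, y down, z forward; pixel columns grow to the right and rows downward; lengths in m; the calibration is good to about 2 mm. A picture is of the moment at which its call begins.
- close_job(): hands the job in; it is judged then, once.
The state is a dict: "clock": time; "joint_pos": joint angles; "joint_velocities": joint speeds; "joint_torque": joint torques, N m; "tcp_pos": TCP position; "tcp_rot": TCP orientation; "force": force on the tool from outside, world axes, zero at the start; "torque": the same for the moment, N m; "opening": opening from 0.0 (shut) to 1.0 (fully open); "grip_force": force on a finger pad.
Only numpy, scipy, OpenCV 4.12 (cv2) and the standard library are available. Lean on these libraries where they do the work, as an engineer would, in place of code of your own. Each camera call takes 0.05 s, during which the arm holds its last target. There are 200 camera calls.

TASK

Tidy up the potter's bench: lay the blue-handled trimming tool flat in the empty front compartment of the open tool drawer, let go of it, then push the drawer home until its catch clicks in and it sits fully shut. Do not slam the drawer, and leave the other things on the bench and on the chest where they are.

Things in the scene. Friction and masses are not known exactly. Their poses are not given: they have to be found in the camera images.
- trim_tool: Trimming tool lying flat: blue handle 100 long x 15 wide x 13 high, then brass ferrule and a flat steel wire loop 28 wide; 157 long in all, 35 to 70 g. Origin: centre of the handle's underside; x along the handle to the loop (handle x -50 to 50, loop ends at 107), z up. On the bench at the robot's right, in any of three places side by side, knife and rib in the others
- trim_tip (a point): far end of the tool's steel loop (107 mm from the tool's origin along x, at half the handle's height)
- trim_tail (a point): the plain end of the blue handle (50 mm behind the tool's origin, at half the handle's height)
- chest: Light-wood tool chest with one white-fronted drawer, 220 deep (x) x 280 wide (y) x 100 high, fixed to the bench. Origin: centre of its underside. Its front faces its own -x, towards the robot; the drawer slides out that way. The top board begins at x -95; the bowl stands on it about 20 behind its centre
- drawer (a joint): How far the drawer is out, in m: 0 fully home at its stop, up to 0.155; starts 0.115 to 0.145. About 1.5 N friction plus 12 N per m/s. A sprung roller catch resists from 0.0135 (about 7 N of push at first, 8 at most) to its crest at 0.006; from about 0.004 it pulls the drawer to 0 by itself and holds it with 3 to 5 N. Before the catch the drawer stays where it is left
- handle (a point): Centre of the drawer's brass bar handle: round bar 11 thick, 120 long along the drawer's y, 35 in front of the drawer's front face (gap behind the bar 29), 70 above the bench (top of the front: 96). Axes as the chest's: +x pushes home. With the drawer shut it is 145 in front of the chest's origin
- bay (a point): Centre of the floor of the drawer's empty front compartment, 22 above the bench, 103.5 behind the handle; moves with the drawer, axes as the chest's. Compartment: 95 in x by 238 in y inside, open at the top; above its floor the sides rise 49, the front panel 74, the divider behind it 43. Wholly clear of the chest's top as it starts; the rear compartment holds other tools
- wood_knife: bystander: all-wood modelling knife, 158 x 18 x 12, lying beside the trimming tool
- rib: bystander: flat wooden rib with round ends, 116 x 56 x 8, lying beside the trimming tool
- bowl: bystander: small blue bowl, 90 across, 40 high, on the chest's top; origin at its foot
- tool_cup: bystander: white ceramic cup, 96 across, 110 high, with upright wooden tools to 230 high; origin at its foot
- slip_jar: bystander: terracotta-coloured jar with a white cap, 70 across, 90 high; origin at its foot
Not all that is in view belongs to the job. What is shaped like the trim_tool but pink is not meant.

How it is judged:
On the way, in this order (a step that is already met when the one before it is completed fails the run):
1. the trimming tool lies flat in the front compartment of the open drawer, let go of (x of trim_tip in the frame of bay between -0.0475 and 0.0475 m and x of trim_tail in the frame of bay between -0.0475 and 0.0475 m and z of trim_tip in the frame of bay between 0 and 0.02 m and z of trim_tail in the frame of bay between 0 and 0.02 m and contact force between the fingers and trim_tool below 0.05 N and value of joint drawer above 0.02 m and y of trim_tip in the frame of bay between -0.12 and 0.12 m and y of trim_tail in the frame of bay between -0.12 and 0.12 m), for 0.2 s.
2. the drawer is fully home, past its catch (value of joint drawer below 0.003 m), for 0.2 s.
At the end, for the whole second after the job is handed in: The drawer is within 3 mm of fully home, and the trimming tool lies at rest and flat inside its front compartment (both ends within its walls and less than 20 mm above its floor) (value of joint drawer below 0.003 m and x of trim_tip in the frame of bay between -0.0475 and 0.0475 m and x of trim_tail in the frame of bay between -0.0475 and 0.0475 m and z of trim_tip in the frame of bay between 0 and 0.02 m and z of trim_tail in the frame of bay between 0 and 0.02 m and linear speed of trim_tool below 0.02 m/s and y of trim_tip in the frame of bay between -0.12 and 0.12 m and y of trim_tail in the frame of bay between -0.12 and 0.12 m); the robot touches nothing.
It fails at once if the drawer is slammed (moves home faster than 0.5 m/s) (velocity of joint drawer below -0.5 m/s).
It fails at once if the wooden knife, rib, bowl, tool cup or slip jar is moved by more than 30 mm (distance of any of wood_knife, rib, bowl, tool_cup, slip_jar from where it was at the start of the episode above 0.03 m).
It also fails if it takes over 54 s, if anything falls off the work surface, if the arm or the gripper's body presses on something with over 40 N, if the wrist force passes 120 N, or if a joint passes its speed limit or range.

## Working session

There is one attempt and no reset: what is moved stays moved. The work goes in short steps, Python scripts to look and compute and a tool call to move; the robot and the scene stay as the last step left them, time stands still between calls to the robot, and variables do not carry over. Pictures are saved under pics/ and viewed, at most 10 in all, crops included, and the job is handed in when it is done.

Besides the shell and the picture viewer there is one more tool, called after "Call:" by a JSON object that holds its "method" and its "body", one argument or row to a line. carry_out: Moves the arm, as the interface text tells. Its arguments: {"type":"object","properties":{"motion":{"type":"array"},"newtons":{"type":"number"}},"required":["motion"]}

```bash
mkdir -p pics; cat > h.py <<'E'
import numpy as np, cv2
from plant import get_obs, camera, close_job
from scipy.spatial.transform import Rotation as Ro
def shot(n):
    c=camera(n); np.savez(f'{n}.npz',**c); return c
def load(n): return dict(np.load(f'{n}.npz'))
def px(c,u,v,z=None,d=None):
    """world point of pixel; on plane z, or at depth"""
    x=(u-c['cx'])/c['fx']; y=(v-c['cy'])/c['fy']; a,b=x,y
    for _ in range(20):
        s=1+c['k1']*(a*a+b*b); a,b=x/s,y/s
    r=c['R'].T@np.array([a,b,1]); o=-c['R'].T@c['t']
    if z is not None: return o+r*(z-o[2])/r[2]
    if d is None: d=float(np.median(c['depth'][int(v)-1:int(v)+2,int(u)-1:int(u)+2]))
    return o+r*d
def tool(T):
    """rows for target pos & rot in tool units"""
E
python3 - <<'E'
from h import *
for n in('top','side'):
    c=shot(n); cv2.imwrite(f'pics/{n}0.png',c['img'][:,:,::-1])
print(get_obs())
E
```

```text
{'clock': 0.1, 'joint_pos': array([-1.31400554e+00,  4.23748656e-01,  1.63063702e+00,  2.78197537e-05,
        1.08859523e+00, -1.90005385e-02]), 'joint_velocities': array([ 0.00069248, -0.00042141, -0.00160406,  0.00128793, -0.00062202,
        0.00116636]), 'joint_torque': array([-5.34476749e-04, -5.58426011e+01, -2.82445693e+01, -2.82467374e-05,
        2.99685256e-03, -1.81436383e-05]), 'tcp_pos': array([ 0.17009589, -0.60088315,  0.23062406]), 'tcp_rot': array([-3.11040545e+00, -4.31630396e-01,  2.20132877e-04]), 'force': array([-0.32733933,  0.0719731 , -0.16508325]), 'torque': array([-0.01904085,  0.01135363, -0.00856566]), 'grip_force': 0.0, 'opening': 1.0007550446834756}
```

View pics/top0.png

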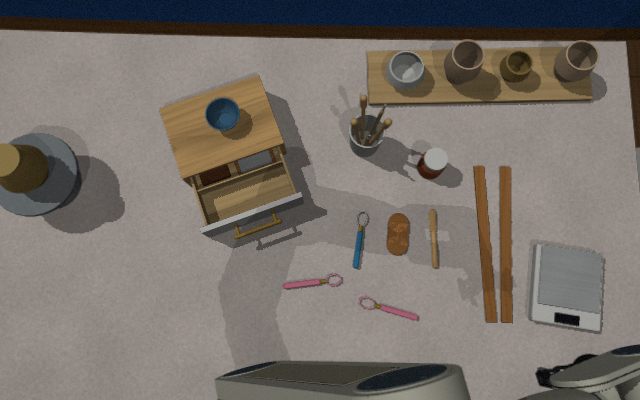

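View pics/side0.png

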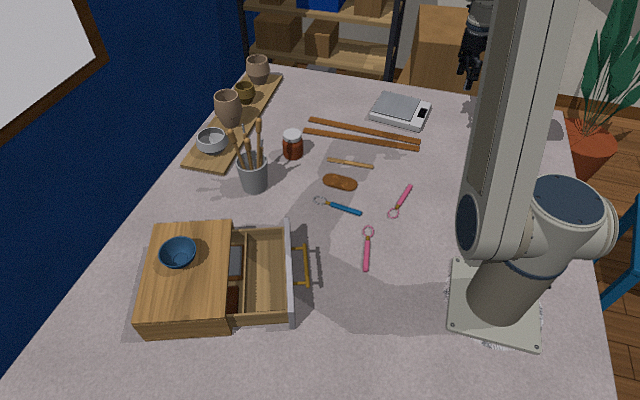

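The top view shows the chest at about (225,160), its drawer pulled out towards the robot with the bar handle near (258,226). The blue tool has its handle end near (357,266) and its loop near (363,215). The rib is at (398,234) and the knife at (434,238). The pink tools are decoys.

```bash
python3 - <<'E'
from h import *
c=load('top'); I=c['img'][140:282,180:400,::-1]
cv2.imwrite('pics/crop1.png',cv2.resize(I,None,fx=3.6,fy=3.6,interpolation=cv2.INTER_CUBIC))
h=cv2.cvtColor(c['img'],cv2.COLOR_RGB2HSV); m=(cv2.inRange(h,(95,130,50),(120,255,255))>0)
m[:200]=0;m[290:]=0;m[:,:330]=0;m[:,390:]=0
v,u=np.nonzero(m); P=np.array([px(c,a,b,z=.011)[:2] for a,b in zip(u,v)])
ctr=P.mean(0); w=np.linalg.svd(P-ctr)[2][0]; w*=np.sign(w[0]); s=(P-ctr)@w
print(len(u),ctr,w,np.degrees(np.arctan2(w[1],w[0])),s.min(),s.max(), 'mid',ctr+w*(s.min()+s.max())/2)
print('tip',px(c,364,212,z=.0065))
E
```

```text
168 [ 0.4274759  -0.19319122] [ 0.99193012 -0.12678575] -7.28389255450969 -0.04758710552825506 0.04827991864832606 mid [ 0.42781951 -0.19323514]
tip [ 0.53094683 -0.20982572  0.0065    ]
```

View pics/crop1.png

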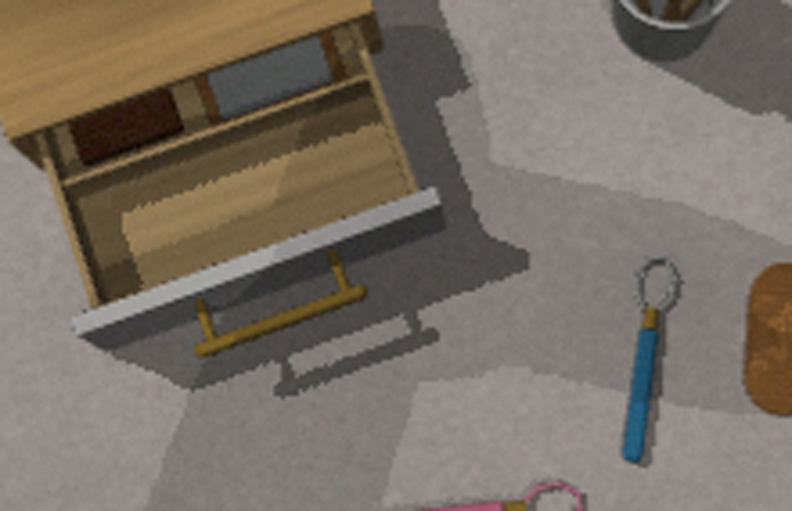

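The crop shows the drawer panel's top edge from (75,325) to (435,190), the bar ends at (203,350) and (362,292), the clear front bay behind the panel, and the tool running from (634,458) to (658,258).

```bash
python3 - <<'E'
from h import *
c=load('top'); q=lambda a,b,z: px(c,180+(a+.5)/3.6-.5,140+(b+.5)/3.6-.5,z=z)[:2]
ang=lambda a,b:np.degrees(np.arctan2(*(b-a)[::-1]))-90
h=[q(203,350,.0755),q(362,292,.0755)]; p=[q(75,324,.096),q(435,189,.096)]
k=[q(62,183,.065),q(368,82,.065)]
for n,(a,b) in dict(handle=h,panel=p,div=k).items(): print(n,a,b,(a+b)/2,np.linalg.norm(a-b),ang(b,a))
ct=[px(c,162,109,z=.1)[:2],px(c,259,76,z=.1)[:2],px(c,286,150,z=.1)[:2],px(c,185,179,z=.1)[:2]]
print(ct,ang(ct[1],ct[0]),ang(ct[2],ct[3]),'back mid',(ct[0]+ct[1])/2)
print('tip',q(658,259,.0065),'tail',q(634,460,.01))
# tcp rotation check
print(Ro.from_rotvec(get_obs()['tcp_rot']).as_matrix().round(3))
E
```

```text
handle [0.44557981 0.12353894] [0.49011881 0.01181016] [0.46784931 0.06767455] 0.12027902627197316 21.733955137899798
panel [0.45930201 0.21090417] [ 0.5625514 -0.0392472] [0.5109267  0.08582848] 0.27062177919981295 22.428272092495718
div [0.56753179 0.2356405 ] [0.64948557 0.01466263] [0.60850868 0.12515157] 0.2356854668370286 20.348240875815534
[array([0.77810089, 0.33377327]), array([0.87797535, 0.08198897]), array([0.67332014, 0.00192371]), array([0.58932758, 0.25903842])] 21.63658129826557 18.090843652077027 back mid [0.82803812 0.20788112]
tip [ 0.53200095 -0.20550144] tail [ 0.37977098 -0.18868909]
[[ 0.962  0.272 -0.   ]
 [ 0.272 -0.962  0.001]
 [ 0.    -0.001 -1.   ]]
```

```bash
cat >> h.py <<'E'
def go(p,yaw):
    """print shift (fraction) and turn (fraction) from the measured pose to pos p, yaw (deg) of tool x, pointing down"""
    o=get_obs(); R=Ro.from_rotvec(o['tcp_rot']); y=np.radians(yaw)
    T=Ro.from_matrix(np.array([[np.cos(y),np.sin(y),0],[np.sin(y),-np.cos(y),0],[0,0,-1]]))
    M=R.as_matrix()
    print('t',round(float(o['clock']),2),'tcp',o['tcp_pos'].round(4),'yaw',np.degrees(np.arctan2(M[1,0],M[0,0])).round(2),
      'shift',((M.T@(np.array(p)-o['tcp_pos']))/.75).round(4),'turn',((R.inv()*T).as_rotvec()/(np.pi/4)).round(4),
      'F',o['force'].round(1),'open',round(float(o['opening']),3),'grip',round(float(o['grip_force']),1),'q6',o['joint_pos'][5].round(2))
E
python3 -c "
from h import *
go([.438,-.194,.15],-7.3)"
```

```text
t 0.1 tcp [ 0.1701 -0.6009  0.2306] yaw 15.8 shift [ 0.4914 -0.4246  0.1081] turn [-1.800e-03  3.000e-04  5.134e-01] F [-0.3  0.1 -0.2] open 1.001 grip 0.0 q6 -0.02
```

Call:
{"method": "carry_out", "body": {
  "motion": [
    [0.4914,-0.4246,0.1081,0,0,0.513,0.5],
    [0.4914,-0.4246,0.1081,0,0,0.513,0.5],
    [0.4914,-0.4246,0.1081,0,0,0.513,0.5],
    [0.4914,-0.4246,0.1081,0,0,0.513,0.5],
    [0.4914,-0.4246,0.1081,0,0,0.513,0.5],
    [0.4914,-0.4246,0.1081,0,0,0.513,0.5],
    [0.4914,-0.4246,0.1081,0,0,0.513,0.5],
    [0.4914,-0.4246,0.1081,0,0,0.513,0.5]
  ]
}}

```text
clock: 0.9
tcp_pos: [0.3878, -0.27, 0.1653]
tcp_rot: [-3.135, 0.2, 0.0]
force: [1.0, -0.7, 0.0]
opening: 0.5
grip_force: 0.0
```

```bash
python3 -c "
from h import *
go([.438,-.194,.15],-7.3)"
```

```text
t 0.9 tcp [ 0.3878 -0.27    0.1653] yaw -7.3 shift [ 0.0534 -0.109   0.0204] turn [-0.  0. -0.] F [ 1.  -0.7  0. ] open 0.5 grip 0.0 q6 1.06
```

Call:
{"method": "carry_out", "body": {
  "motion": [
    [0.053,-0.109,0.02,0,0,0,0.5],
    [0.053,-0.109,0.02,0,0,0,0.5],
    [0.053,-0.109,0.02,0,0,0,0.5],
    [0.053,-0.109,0.02,0,0,0,0.5]
  ]
}}

```text
clock: 1.3
tcp_pos: [0.4371, -0.1949, 0.1503]
tcp_rot: [-3.135, 0.195, 0.002]
force: [-0.0, -0.8, -0.3]
opening: 0.499
grip_force: 0.0
```

```bash
python3 - <<'E'
from h import *
c=shot('wrist'); cv2.imwrite('pics/w1.png',c['img'][:,:,::-1])
go([.438,-.194,.15],-7.3)
E
```

```text
t 1.35 tcp [ 0.4369 -0.1958  0.1505] yaw -7.23 shift [ 0.0012 -0.0025  0.0007] turn [0.0001 0.0007 0.0016] F [ 0.2 -0.1  0.1] open 0.5 grip 0.0 q6 1.25
```

View pics/w1.png

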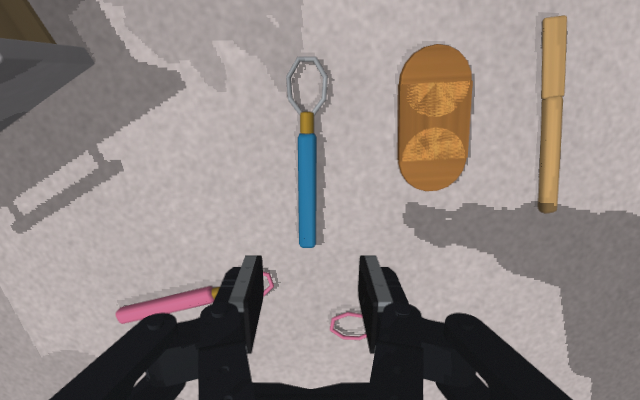

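The wrist view shows the tool nearly vertical in the image, with its handle running from (307,134) to (307,247) and its loop tip at (307,57). It lies well between the finger lines, and the rib starts at u=400. I'll measure it from here.

```bash
python3 - <<'E'
from h import *
c=load('wrist'); a=px(c,307,134,z=.012); b=px(c,307,246,z=.012); t=px(c,307.5,57,z=.0065)
d=a-b; print(a,b,t,np.linalg.norm(d),np.degrees(np.arctan2(d[1],d[0])),(a+b)/2, np.degrees(np.arctan2(t[1]-b[1],t[0]-b[0])))
m=(a+b)/2+.1*d
print(m); go([m[0],m[1],.04],-7)
print(px(c,403,130,z=.008))
E
```

```text
[ 0.47847922 -0.19736422  0.012     ] [ 0.38276403 -0.18506665  0.012     ] [ 0.53480534 -0.2049109   0.0065    ] 0.09650195697797663 -7.32129915262899 [ 0.43062163 -0.19121543  0.012     ] -7.436140839154089
[ 0.44019315 -0.19244519  0.012     ]
t 1.35 tcp [ 0.4369 -0.1958  0.1505] yaw -7.23 shift [ 0.0039 -0.0049  0.1473] turn [ 0.0001  0.0007 -0.005 ] F [ 0.2 -0.1  0.1] open 0.5 grip 0.0 q6 1.25
[ 0.47176745 -0.27295443  0.008     ]
```

Call:
{"method": "carry_out", "body": {
  "motion": [
    [0.003,-0.004,0.05,0,0,0,0.5],
    [0.003,-0.004,0.1,0,0,0,0.5],
    [0.003,-0.004,0.145,0,0,0,0.5],
    [0.003,-0.004,0.17,0,0,0,0.5],
    [0.003,-0.004,0.185,0,0,0,0.5],
    [0.003,-0.004,0.1925,0,0,0,0.5],
    [0.003,-0.004,0.1925,0,0,0,0.5],
    [0.003,-0.004,0.1925,0,0,0,0.5]
  ]
}}

```text
clock: 2.15
tcp_pos: [0.4401, -0.1937, 0.0071]
tcp_rot: [3.135, -0.2, 0.002]
force: [-0.2, -0.3, 0.8]
opening: 0.502
grip_force: 0.0
```

```bash
python3 -c "
from h import *
go([.44,-.1925,.006],-7.3)"
```

```text
t 2.15 tcp [ 0.4401 -0.1937  0.0071] yaw -7.31 shift [-0.0004 -0.0016  0.0014] turn [ 0.0006 -0.0017 -0.0003] F [-0.2 -0.3  0.8] open 0.502 grip 0.0 q6 1.26
```

Close.

Call:
{"method": "carry_out", "body": {
  "motion": [
    [0,-0.0016,0.001,0,0,0,0.7],
    [0,-0.0016,0.001,0,0,0,0.9],
    [0,-0.0016,0.001,0,0,0,1],
    [0,-0.0016,0.001,0,0,0,1],
    [0,-0.0016,0.001,0,0,0,1],
    [0,-0.0016,0.001,0,0,0,1]
  ],
  "newtons": 40
}}

```text
clock: 2.75
tcp_pos: [0.4403, -0.1919, 0.0064]
tcp_rot: [3.135, -0.199, 0.002]
force: [-1.1, 0.3, 6.2]
opening: 0.159
grip_force: 39.2
```

Call:
{"method": "carry_out", "body": {
  "motion": [
    [0,0,-0.03,0,0,0,1],
    [0,0,-0.09,0,0,0,1],
    [0,0,-0.15,0,0,0,1],
    [0,0,-0.21,0,0,0,1],
    [0,0,-0.26,0,0,0,1],
    [0,0,-0.26,0,0,0,1],
    [0,0,-0.26,0,0,0,1]
  ]
}}

```text
clock: 3.45
tcp_pos: [0.4401, -0.1919, 0.2014]
tcp_rot: [3.134, -0.199, 0.004]
force: [-0.2, -0.4, -1.0]
opening: 0.155
grip_force: 39.5
```

```bash
python3 - <<'E'
from h import *
c=shot('wrist'); cv2.imwrite('pics/w2.png',c['img'][:,:,::-1])
go([.5,.05,.2],37.7)
E
```

```text
t 3.5 tcp [ 0.4392 -0.1916  0.2002] yaw -7.27 shift [ 3.960e-02 -3.298e-01  2.000e-04] turn [-3.000e-04  4.000e-04 -9.994e-01] F [-1.1  0.1 -0. ] open 0.155 grip 39.5 q6 1.26
```

View pics/w2.png

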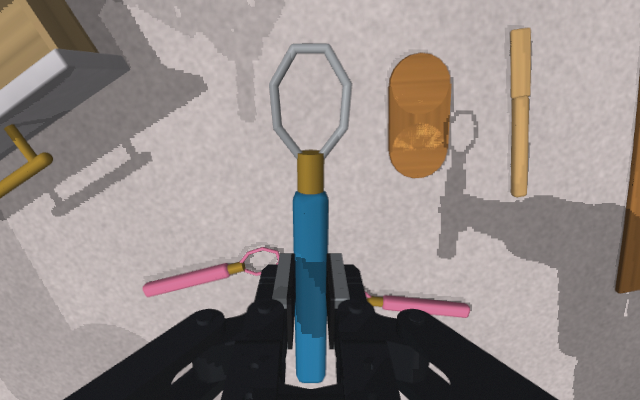

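The tool is held straight, with its handle vertical at u≈311 and its loop top at (311,45). Next I'll move it towards the drawer while turning.

Call:
{"method": "carry_out", "body": {
  "motion": [
    [0.04,-0.33,0,0,0,-1,1],
    [0.04,-0.33,0,0,0,-1,1],
    [0.04,-0.33,0,0,0,-1,1],
    [0.04,-0.33,0,0,0,-1,1],
    [0.04,-0.33,0,0,0,-1,1],
    [0.04,-0.33,0,0,0,-1,1],
    [0.04,-0.33,0,0,0,-1,1]
  ]
}}

```text
clock: 4.2
tcp_pos: [0.4997, 0.0512, 0.1984]
tcp_rot: [-2.97, -1.02, 0.006]
force: [0.4, 0.3, -1.1]
opening: 0.159
grip_force: 39.5
```

```bash
python3 - <<'E'
from h import *
go([.571,.089,.2],82.7)
E
```

```text
t 4.2 tcp [0.4997 0.0512 0.1984] yaw 37.91 shift [ 0.106   0.0187 -0.0026] turn [-0.0044  0.0031 -0.9953] F [ 0.4  0.3 -1.1] open 0.159 grip 39.5 q6 0.99
```

Call:
{"method": "carry_out", "body": {
  "motion": [
    [0.106,0.019,0,0,0,-1,1],
    [0.106,0.019,0,0,0,-1,1],
    [0.106,0.019,0,0,0,-1,1],
    [0.106,0.019,0,0,0,-1,1],
    [0.106,0.019,0,0,0,-1,1],
    [0.106,0.019,0,0,0,-1,1]
  ]
}}

```text
clock: 4.8
tcp_pos: [0.5715, 0.0857, 0.1987]
tcp_rot: [-2.355, -2.076, 0.005]
force: [-0.6, -0.3, -0.0]
opening: 0.157
grip_force: 39.6
```

Call:
{"method": "carry_out", "body": {
  "motion": [
    [0,0,0,0,0,-0.64,1],
    [0,0,0,0,0,-0.64,1],
    [0,0,0,0,0,-0.64,1],
    [0,0,0,0,0,-0.64,1],
    [0,0,0,0,0,-0.64,1]
  ]
}}

```text
clock: 5.3
tcp_pos: [0.5716, 0.0858, 0.199]
tcp_rot: [-1.77, -2.593, 0.003]
force: [-0.7, -0.5, -0.5]
opening: 0.161
grip_force: 39.6
```

```bash
python3 - <<'E'
from h import *
go([.571,.089,.2],111.7)
c=shot('wrist'); I=c['img'][:,:,::-1]; t=shot('top')
J=cv2.resize(t['img'][100:260,150:350,::-1],(500,400),interpolation=cv2.INTER_CUBIC)
cv2.imwrite('pics/w3.png',np.hstack([cv2.resize(I,(500,312)),J[:312]])[:, :1000][:, :1000] if 0 else np.vstack([cv2.resize(I,(480,300)),cv2.resize(J,(480,300))]))
E
```

```text
t 5.3 tcp [0.5716 0.0858 0.199 ] yaw 111.37 shift [ 0.0043  0.0009 -0.0013] turn [-0.0037 -0.0008 -0.0074] F [-0.7 -0.5 -0.5] open 0.161 grip 39.6 q6 -0.24
```

View pics/w3.png

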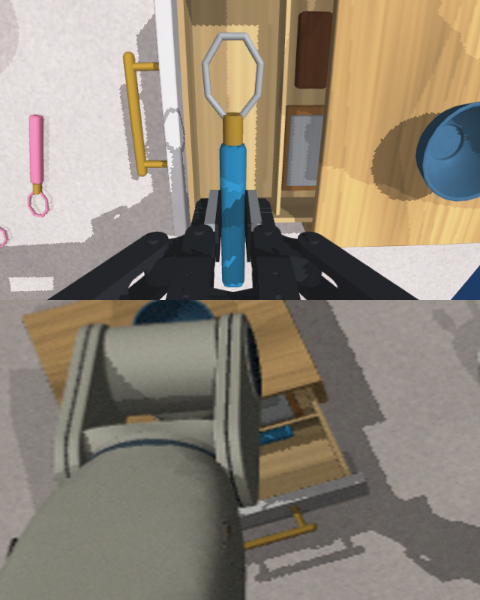

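Top half: the tool is above the bay, between the white panel (u≈165–185) and the divider (u≈280). Bottom half: the arm blocks most of the top view. I'll enlarge the wrist picture and measure there.

```bash
python3 - <<'E'
from h import *
c=load('wrist'); I=c['img'][0:300,140:460,::-1]
cv2.imwrite('pics/w4.png',cv2.resize(I,None,fx=2,fy=2,interpolation=cv2.INTER_CUBIC))
E
```

```text
(no output)
```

View pics/w4.png

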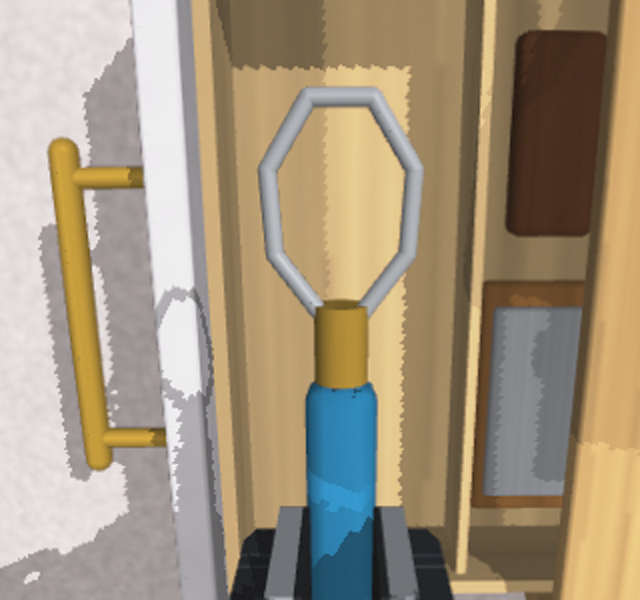

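The crop gives the bar ends at (62,140) and (99,468), the panel's top front edge from (132,0) to (180,570), and the divider's top edge from (482,0) to (457,570).

```bash
python3 - <<'E'
from h import *
c=load('wrist'); q=lambda a,b,z: px(c,140+a/2,b/2,z=z)[:2]
ang=lambda a,b:(np.degrees(np.arctan2(*(a-b)[::-1]))-90).round(2)
H=[q(63,140,.07),q(99,468,.07)];h=sum(H)/2
print('bar',H,h,np.linalg.norm(H[0]-H[1]),ang(*H))
yaw=np.radians(21.7); X=np.array([np.cos(yaw),np.sin(yaw)]);Y=np.array([-X[1],X[0]])
for n,a,b,z in (('panel',(132,0),(180,570),.096),('panelin',(190,0),(228,590),.096),('div',(482,0),(457,570),.065)):
    A,B=q(*a,z),q(*b,z); print(n,ang(A,B),((A-h)@X).round(4),((B-h)@X).round(4))
tc=get_obs()['tcp_pos'][:2]; bay=h+.1035*X
for n,p in(('tcp',tc),('tip',q(340,90,.2)),('ferr/blue',q(342,384,.2))): print(n,((p-bay)@X).round(4),((p-bay)@Y).round(4))
print('bay',bay)
E
```

```text
bar [array([0.44629011, 0.1317    ]), array([0.49307459, 0.01116867])] [0.46968235 0.07143434] 0.12929265316186417 21.21
panel 21.64 0.0365 0.0363
panelin 21.76 0.0546 0.0548
div 21.99 0.1503 0.1515
tcp -0.0031 -0.0241
tip -0.0024 0.0696
ferr/blue -0.0024 0.013
bay [0.56584757 0.10970313]
```

Call:
{"method": "carry_out", "body": {
  "motion": [
    [0.01,0.0105,0,0,0,-0.007,1],
    [0.01,0.0105,0.06,0,0,-0.007,1],
    [0.01,0.0105,0.11,0,0,-0.007,1],
    [0.01,0.0105,0.15,0,0,-0.007,1],
    [0.01,0.0105,0.18,0,0,-0.007,1],
    [0.01,0.0105,0.195,0,0,-0.007,1],
    [0.01,0.0105,0.205,0,0,-0.007,1],
    [0.01,0.0105,0.205,0,0,-0.007,1]
  ]
}}

```text
clock: 6.2
tcp_pos: [0.5771, 0.0972, 0.0464]
tcp_rot: [-1.761, -2.601, 0.001]
force: [0.6, -0.5, -0.9]
opening: 0.158
grip_force: 39.6
```

```bash
python3 - <<'E'
from h import *
go([.5735,.0945,.03],111.7)
E
```

```text
t 6.2 tcp [0.5771 0.0972 0.0464] yaw 111.82 shift [-0.0016 -0.0058  0.0219] turn [-0.0007 -0.0002  0.0027] F [ 0.6 -0.5 -0.9] open 0.158 grip 39.6 q6 -0.23
```

Call:
{"method": "carry_out", "body": {
  "motion": [
    [0,0,0.007,0,0,0,1],
    [0,0,0.014,0,0,0,1],
    [0,0,0.021,0,0,0,1],
    [0,0,0.021,0,0,0,1]
  ]
}}

```text
clock: 6.6
tcp_pos: [0.5768, 0.097, 0.0306]
tcp_rot: [-1.76, -2.601, 0.001]
force: [-0.3, 0.0, -0.4]
opening: 0.156
grip_force: 39.6
```

No contact so far, so I'll release and retreat.

Call:
{"method": "carry_out", "body": {
  "motion": [
    [0,0,0.001,0,0,0,0.8],
    [0,0,0.001,0,0,0,0.7],
    [0,0,0.001,0,0,0,0.6],
    [0,0,0.001,0,0,0,0.6],
    [0,0,0.001,0,0,0,0.6]
  ]
}}

```text
clock: 7.1
tcp_pos: [0.5772, 0.097, 0.0304]
tcp_rot: [1.76, 2.602, 0.0]
force: [-0.4, 0.3, -0.3]
opening: 0.399
grip_force: 0.0
```

Call:
{"method": "carry_out", "body": {
  "motion": [
    [0,0,-0.02,0,0,0,0.6],
    [0,0,-0.06,0,0,0,0.6],
    [0,0,-0.11,0,0,0,0.6],
    [0,0,-0.17,0,0,0,0.6],
    [0,0,-0.22,0,0,0,0.6],
    [0,0,-0.22,0,0,0,0.6]
  ]
}}

```text
clock: 7.7
tcp_pos: [0.5806, 0.0975, 0.2022]
tcp_rot: [1.756, 2.595, 0.012]
force: [0.3, 0.1, 0.1]
opening: 0.399
grip_force: 0.0
```

```bash
python3 - <<'E'
from h import *
c=shot('wrist'); cv2.imwrite('pics/w5.png',c['img'][:,:,::-1])
yaw=np.radians(21.7); X=np.array([np.cos(yaw),np.sin(yaw)])
h=np.array([.469,.0695]); p=h-.045*X; print(p); go([*p,.2],111.7)
E
```

```text
[0.42718903 0.0528614 ]
t 7.75 tcp [0.579  0.0973 0.1994] yaw 111.83 shift [ 0.0203 -0.21   -0.0023] turn [0.0088 0.0021 0.003 ] F [ 0.1 -0.5 -0.3] open 0.399 grip 0.0 q6 -0.23
```

View pics/w5.png

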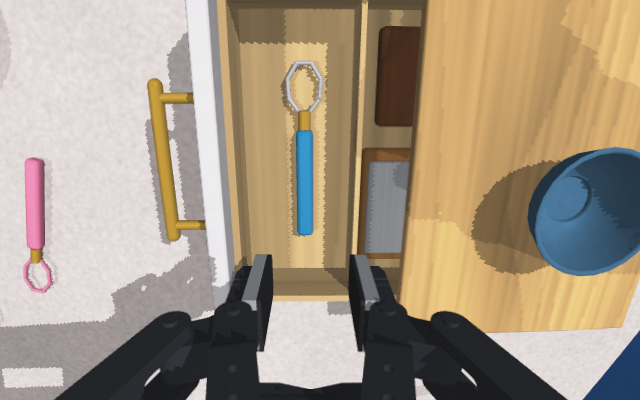

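The tool lies flat in the front compartment, with its handle at (305,130–235) and its loop tip at (303,62). The bar is at (155,83)–(174,238). Next I'll shut the fingers and go in front of the bar.

Call:
{"method": "carry_out", "body": {
  "motion": [
    [0.02,-0.21,0,0,0,0,1],
    [0.02,-0.21,0,0,0,0,1],
    [0.02,-0.21,0,0,0,0,1],
    [0.02,-0.21,0,0,0,0,1],
    [0.02,-0.21,0,0,0,0,1],
    [0.02,-0.21,0,0,0,0,1]
  ]
}}

```text
clock: 8.35
tcp_pos: [0.4266, 0.0526, 0.1955]
tcp_rot: [1.76, 2.601, 0.001]
force: [0.3, 0.6, -0.5]
opening: -0.0
grip_force: 0.0
```

```bash
python3 - <<'E'
from h import *
go([.4272,.0529,.055],111.7)
E
```

```text
t 8.35 tcp [0.4266 0.0526 0.1955] yaw 111.83 shift [0.0002 0.0007 0.1873] turn [0.0017 0.0004 0.0029] F [ 0.3  0.6 -0.5] open -0.0 grip 0.0 q6 -0.29
```

Call:
{"method": "carry_out", "body": {
  "motion": [
    [0,0,0.06,0,0,0,1],
    [0,0,0.12,0,0,0,1],
    [0,0,0.165,0,0,0,1],
    [0,0,0.187,0,0,0,1],
    [0,0,0.187,0,0,0,1],
    [0,0,0.187,0,0,0,1]
  ]
}}

```text
clock: 8.95
tcp_pos: [0.4265, 0.0526, 0.0548]
tcp_rot: [-1.76, -2.602, 0.0]
force: [0.0, -0.1, 0.1]
opening: 0.009
grip_force: 0.0
```

Call:
{"method": "carry_out", "body": {
  "motion": [
    [0,0.01,0,0,0,0,1],
    [0,0.02,0,0,0,0,1],
    [0,0.028,0,0,0,0,1],
    [0,0.036,0,0,0,0,1],
    [0,0.044,0,0,0,0,1],
    [0,0.052,0,0,0,0,1],
    [0,0.06,0,0,0,0,1],
    [0,0.068,0,0,0,0,1]
  ]
}}

```text
clock: 9.75
tcp_pos: [0.4729, 0.0715, 0.055]
tcp_rot: [-1.76, -2.602, 0.0]
force: [-3.3, -0.9, 1.8]
opening: 0.003
grip_force: 1.1
```

Call:
{"method": "carry_out", "body": {
  "motion": [
    [0,0.01,0,0,0,0,1],
    [0,0.021,0,0,0,0,1],
    [0,0.032,0,0,0,0,1],
    [0,0.043,0,0,0,0,1],
    [0,0.054,0,0,0,0,1],
    [0,0.065,0,0,0,0,1],
    [0,0.076,0,0,0,0,1],
    [0,0.085,0,0,0,0,1]
  ]
}}

```text
clock: 10.55
tcp_pos: [0.5326, 0.0953, 0.055]
tcp_rot: [1.76, 2.602, 0.0]
force: [-2.0, -1.3, -0.2]
opening: 0.002
grip_force: 1.1
```

```bash
python3 - <<'E'
from h import *
yaw=np.radians(21.7); X=np.array([np.cos(yaw),np.sin(yaw)])
# final handle ~ chest back mid - .255 X
f=np.array([.469,.0695])+.131*X-.02*X
go([*f,.055],111.7)
c=shot('wrist'); cv2.imwrite('pics/w6.png',c['img'][:,:,::-1])
E
```

```text
t 10.55 tcp [0.5326 0.0953 0.055 ] yaw 111.83 shift [-0.0008  0.0564 -0.    ] turn [0.0003 0.0001 0.003 ] F [-2.  -1.3 -0.2] open 0.002 grip 1.1 q6 -0.23
```

View pics/w6.png

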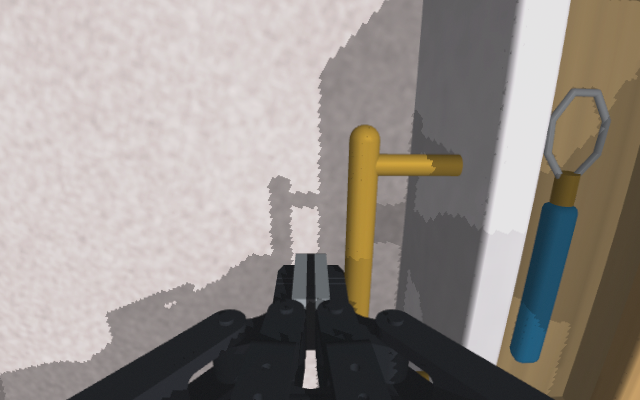

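The fingers are pushing squarely on the bar, in contact at about (345,275), and the tool is still flat in the bay at about (560,200). I'll carry on, more slowly near the catch.

Call:
{"method": "carry_out", "body": {
  "motion": [
    [0,0.008,0,0,0,0,1],
    [0,0.016,0,0,0,0,1],
    [0,0.022,0,0,0,0,1],
    [0,0.027,0,0,0,0,1],
    [0,0.031,0,0,0,0,1],
    [0,0.035,0,0,0,0,1]
  ]
}}

```text
clock: 11.2
tcp_pos: [0.5564, 0.1049, 0.055]
tcp_rot: [-1.761, -2.602, 0.0]
force: [-1.3, -0.0, 0.7]
opening: 0.004
grip_force: 0.9
```

Call:
{"method": "carry_out", "body": {
  "motion": [
    [0,0.003,0,0,0,0,1],
    [0,0.006,0,0,0,0,1],
    [0,0.009,0,0,0,0,1],
    [0,0.012,0,0,0,0,1]
  ]
}}

```text
clock: 11.6
tcp_pos: [0.5647, 0.1082, 0.055]
tcp_rot: [1.761, 2.602, -0.0]
force: [-1.9, -1.4, 0.4]
opening: -0.0
grip_force: 0.9
```

Call:
{"method": "carry_out", "body": {
  "motion": [
    [0,0.002,0,0,0,0,1],
    [0,0.004,0,0,0,0,1],
    [0,0.006,0,0,0,0,1]
  ]
}}

```text
clock: 11.9
tcp_pos: [0.567, 0.1092, 0.0548]
tcp_rot: [-1.759, -2.6, 0.005]
force: [-7.3, -4.0, 4.9]
opening: 0.001
grip_force: 4.1
```

Call:
{"method": "carry_out", "body": {
  "motion": [
    [0,0.002,0,0,0,0,1],
    [0,0.004,0,0,0,0,1],
    [0,0.006,0,0,0,0,1]
  ]
}}

```text
clock: 12.2
tcp_pos: [0.5723, 0.1113, 0.0549]
tcp_rot: [-1.76, -2.601, 0.002]
force: [-3.1, -2.5, 1.1]
opening: -0.0
grip_force: 1.5
```

Call:
{"method": "carry_out", "body": {
  "motion": [
    [0,0.002,0,0,0,0,1],
    [0,0.004,0,0,0,0,1]
  ]
}}

```text
clock: 12.4
tcp_pos: [0.5765, 0.113, 0.0551]
tcp_rot: [1.76, 2.601, 0.002]
force: [0.7, -0.8, 0.1]
opening: -0.003
grip_force: 0.0
```

The force peaked at about 8 N and then fell to nothing, so the catch has pulled the drawer in. I'll nudge gently to check it is seated, then back away.

Call:
{"method": "carry_out", "body": {
  "motion": [
    [0,0.002,0,0,0,0,1],
    [0,0.003,0,0,0,0,1],
    [0,0.003,0,0,0,0,1]
  ]
}}

```text
clock: 12.7
tcp_pos: [0.5781, 0.1136, 0.0551]
tcp_rot: [1.76, 2.602, 0.001]
force: [-0.1, 0.6, 0.6]
opening: 0.0
grip_force: 0.0
```

Call:
{"method": "carry_out", "body": {
  "motion": [
    [0,-0.03,0,0,0,0,1],
    [0,-0.08,0,0,0,0,1],
    [0,-0.11,0,0,0,0,1],
    [0,-0.11,-0.06,0,0,0,1],
    [0,-0.11,-0.12,0,0,0,1],
    [0,-0.11,-0.16,0,0,0,1],
    [0,-0.11,-0.16,0,0,0,1],
    [0,-0.11,-0.16,0,0,0,1]
  ]
}}

```text
clock: 13.5
tcp_pos: [0.5016, 0.0829, 0.1757]
tcp_rot: [1.76, 2.601, 0.002]
force: [-0.0, 0.4, 0.6]
opening: -0.004
grip_force: 0.0
```

```bash
python3 - <<'E'
from h import *
c=shot('wrist'); s=shot('side')
cv2.imwrite('pics/end.png',np.vstack([cv2.resize(c['img'],(480,300)),cv2.resize(s['img'][190:365,80:360],(480,300))])[:,:,::-1])
print(get_obs()['force'],get_obs()['joint_velocities'].round(3))
E
```

```text
[ 0.01278726  0.48565911 -0.58719578] [ 0.001  0.015  0.004 -0.002  0.003  0.001]
```

View pics/end.png

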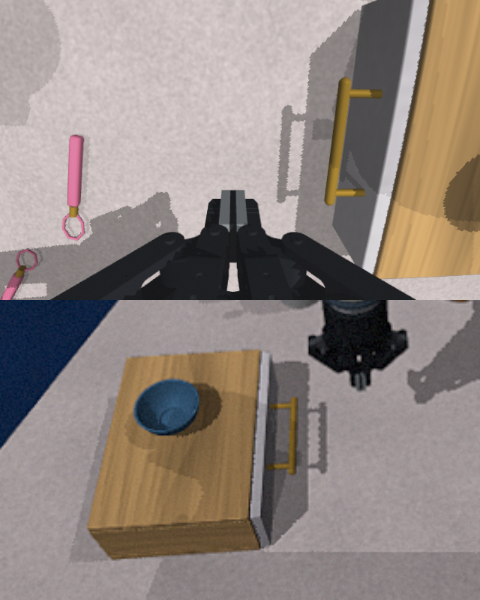

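The drawer is shut, with its panel flush against the top board in both views, and the gripper is clear of everything. I'll hand the job in.

```bash
python3 -c "
from h import *
print(close_job())"
```

```text
the job is handed in; nothing more can be done
None
```

The blue trimming tool is lying flat in the front compartment, the drawer was pushed shut past its catch without slamming, nothing else was disturbed that I could see, and the job was handed in at about 13.6 s; no verdict came back.

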